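# Sweep the brass bushings into the yellow tray

## Robot

A 6-joint arm with a two-finger parallel gripper is mounted at the origin on the work surface. World frame = base frame: x ahead of the robot, y to its left, z up, the work surface at z = 0. Lengths are in m, angles in degrees, forces in N, time in s.
With the tool pointing down it reaches from about 0.425 to 0.925 m from the base axis. Payload 12.5 kg.
Tool frame: the origin (TCP) lies midway between the tips of the shut fingers; the grasp point (between the pads) lies 19 mm behind it (ctrl.tcp_to_grasp is the z of the grasp point in the tool frame, in m); z points along the fingers, y is the direction in which the jaws open and shut (so a half turn about z gives the same grasp; the last joint's range is limited). The gripper opens to 85 mm and grips with 20 to 120 N. Pads are 22 mm wide; open, the fingers measure 114 mm over their backs; the gripper's body (76 mm by 85 mm) begins 54 mm behind the grasp point. The pads swing forward as they close: fully open they stand 13 mm farther back than shut.
Start: joints at [57.319, 28.126, 89.318, -0, 62.55, -6.05], TCP at [0.28, 0.559, 0.204] pointing down, gripper open.
Joint ranges: [-177.58, 177.58], [-47.91, 125.51], [2.72, 160], [-65.01, 245.01], [3.68, 167.84], [-153.87, 153.87]. Speed limits (degrees/s): [127.2, 127.2, 159.86, 180, 180, 180].

## Interface

Orientations are given as [roll, pitch, yaw] about the fixed x, y, z axes, in that order (R = Rz(yaw) Ry(pitch) Rx(roll)).
In Python, from workcell import ctrl gives the robot as it stands.
- The arm moves only by the tool apply_moves, never from a script. Its argument "plan" is a list of rows, each a list of 6 numbers: the shift along the tool's x, y, z in m, then the turn, a rotation vector about the tool's x, y, z in units of 5 degrees (1.0 is 5 degrees). In form: [[dx, dy, dz, ax, ay, az], ...]. A call has 1 to 20 rows; each row shifts and turns the pose as measured when the row begins, along the tool's axes as they then stand; what a row does not reach is not made up. A row lasts 1/12 s, in which the tool goes at most 41.7 mm and 7.16 degrees, less where a joint would pass 70% of its speed; a pose out of reach is approached as far as the arm can. A call is refused whole if a number of a shift passes 0.0417 or a number of a turn 1, either way. A call with a gripper value outside its range is refused whole. "gripper" is the finger opening in m, from 0 to 0.0854, set as the call begins (left out, the last holds). The fingers move at their own pace and stop on an object; "newtons" is the grip in N (left out, the last holds). Time passes only in rows, so rows that do not move let the fingers close. It gives the time, the measured TCP pose, the force and the opening at its end, in the units of the state.
- ctrl.get_obs(): the state, without advancing time (a new reading comes with each control period).
- ctrl.grab_frame(name): name is "scene" or "side" or "wrist"; returns the picture (420x560x3 uint8, blue, green, red); there is no depth.
- ctrl.camera_info(name): a dict with "intrinsics" (3x3 intrinsics, pixels), "pose" (4x4, takes a point from camera to world coordinates); the wrist camera has in their place "hand_eye" (4x4, takes a point from camera to tool coordinates, whose origin is the TCP and whose axes are the flange's). Camera axes: x right, y down, z forward; pixel columns grow to the right and rows downward; lengths in m; the calibration is good to about 2 mm. A picture is of the moment at which its call begins: read the wrist's pose just before it. camera_info takes no time and is no camera call.
- ctrl.finish_job(): hands the job in, once; it reports no verdict.
The state is a dict: "clock": time; "joint_positions": joint angles; "joint_vel": joint speeds; "tau": joint torques, N m; "tcp_pos": TCP position; "ee_rot": TCP orientation; "ft_force": force on the tool from outside, world axes, zero at the start; "wrist_torque": the same for the moment, N m; "finger_gap": finger opening in m.
Only numpy, scipy, OpenCV 4.12 (cv2) and the standard library are available. Lean on these libraries where they do the work, as an engineer would, in place of code of your own. Each camera call takes 0.05 s, during which the arm holds its last target.

## Task

Using the fingertips like a little broom, sweep the three brass bushings across the sorting board and off its edge, so that all three drop into the yellow tray beside it. Only push them, slowly and gently: do not grip them or pick them up. Leave the black pipe coupling standing where it is on the board, and do not disturb anything else on the bench.

Things in the scene. Friction and masses are not known exactly. Their poses are not given: they have to be found in the camera images.
- board: Fixed board, 260 x 260 mm, grey top 50 mm above the bench. Origin: centre of its underside; z up. A tray stands beside each of its open edges, y = +130 and -130 mm. Along the edges x = +126 and -126 mm runs a dark rail 8 mm thick, 10 mm high above the top. Turned by up to 0.2 rad. Bushings and coupling stand on it one to a row, in any order; rows run along y, about 60 mm apart.
- tray_yellow: Fixed yellow open tray, 260 mm (x) by 100 mm (y), 44 mm high, so its rim is 6 mm below the board's top; walls and floor 4 mm thick. Origin: centre of its underside; axes parallel to the board's. It stands against one open edge of the board (1 mm gap), its centre at y = +181 or -181 mm in the board's frame: the side varies.
- tray_blue: Fixed blue open tray, the same in every way, against the opposite edge of the board. Two steel nuts lie in it. No bushing belongs here.
- bush_a_mid (a point): Brass bushing (one of three alike): plain ring 38 mm in outer diameter, 20 mm hole, 20 mm high, 0.1 to 0.2 kg, loose, standing flat on the board. The point is its centre, half-way up (10 mm above its underside).
- bush_b_mid (a point): Brass bushing (one of three alike): plain ring 38 mm in outer diameter, 20 mm hole, 20 mm high, 0.1 to 0.2 kg, loose, standing flat on the board. The point is its centre, half-way up (10 mm above its underside).
- bush_c_mid (a point): Brass bushing (one of three alike): plain ring 38 mm in outer diameter, 20 mm hole, 20 mm high, 0.1 to 0.2 kg, loose, standing flat on the board. The point is its centre, half-way up (10 mm above its underside).
- coupling_mid (a point): Black pipe coupling, loose ring 36 mm in outer diameter and 36 mm high, standing upright on the board among the bushings; to be left alone. The point is its centre, half-way up.
- nut_a_mid (a point): Steel hexagon nut, 36 mm across flats, 18 mm high, lying loose in the blue tray; to be left alone. The point is its centre.
- nut_b_mid (a point): Steel hexagon nut, 36 mm across flats, 18 mm high, lying loose in the blue tray; to be left alone. The point is its centre.
- oil_bottle: Red bottle with black cap, 60 mm in diameter, 130 mm high, loose on the bench to the robot's right; to be left alone. Origin: centre of its underside.
- grease_tin: Green tin, 80 mm in diameter, 85 mm high, loose on the bench beyond the board; to be left alone. Origin: centre of its underside.
- bolt_cup: Steel cup, 76 mm in diameter, 80 mm high, loose on the bench beyond the board; to be left alone. Origin: centre of its underside.
- mallet: Hammer lying loose on the bench to the robot's left; to be left alone.

How it is judged:
By the outcome, as a careful person would: the job done as asked, in the order asked, and still so for the second after the job is handed in, with the robot touching nothing.
It also fails if it takes over 61 s, if anything falls off the work surface, if the arm or the gripper's body presses on something with over 40 N, if the wrist force passes 120 N, or if a joint passes its speed limit or range.

## Working session

There is one attempt and no reset: what is moved stays moved. The work goes in short steps, Python scripts to look and compute and a tool call to move; the robot and the scene stay as the last step left them, time stands still between calls to the robot, and variables do not carry over. Pictures are saved under pics/ and viewed, and the job is handed in when it is done.

Besides the shell and the picture viewer there is one more tool, called in YAML: its name, and indented under it one key for each argument. apply_moves: Moves the arm, as the interface text tells. Its arguments: {"type":"object","properties":{"plan":{"type":"array"},"gripper":{"type":"number"},"newtons":{"type":"number"}},"required":["plan"]}

```bash
ls; mkdir -p pics
python3 - <<'E'
from workcell import ctrl
import cv2
print(ctrl.get_obs())
for n in ("scene","side","wrist"):
    cv2.imwrite(f"pics/{n}0.png",ctrl.grab_frame(n)); print(n,ctrl.camera_info(n))
E
```

```text
pics
{'clock': 0.0, 'joint_positions': array([ 5.73201960e+01,  2.81635244e+01,  8.93515024e+01,  3.49502150e-04,
        6.25483544e+01, -6.05068514e+00]), 'joint_vel': array([ 0.00094177,  0.05222658, -0.06120837, -0.06013865, -0.18733447,
       -0.01697356]), 'tau': array([ 1.28663687e-03, -6.18439507e+01, -2.61596793e+01,  4.08844789e-05,
        3.90111061e-03, -2.26486043e-05]), 'tcp_pos': array([0.27997112, 0.55849075, 0.20312623]), 'ee_rot': array([-1.79937005e+02, -6.98913016e-03,  1.53370716e+02]), 'ft_force': array([-0.0966229 ,  0.81484777,  0.00785354]), 'wrist_torque': array([0.02087941, 0.02213693, 0.01768978]), 'finger_gap': 0.08538067462118247}
scene {'intrinsics': array([[414.39746427,   0.        , 284.61368341],
       [  0.        , 414.39746427, 208.76743364],
       [  0.        ,   0.        ,   1.        ]]), 'pose': array([[-0.66149847,  0.56195031, -0.4966202 ,  1.25709487],
       [ 0.74989087,  0.48757091, -0.44714461,  0.57645273],
       [-0.00913549, -0.66819643, -0.74392881,  1.04019704],
       [ 0.        ,  0.        ,  0.        ,  1.        ]])}
[... 259 characters left out ...]
66191, -0.54754864,  0.77164335, -0.96915939],
       [-0.02106499, -0.81116955, -0.58443154,  0.77823921],
       [ 0.        ,  0.        ,  0.        ,  1.        ]])}
wrist {'intrinsics': array([[368.79963256,   0.        , 280.11851509],
       [  0.        , 368.79963256, 213.85744859],
       [  0.        ,   0.        ,   1.        ]]), 'hand_eye': array([[-4.47633936e-04, -9.46787782e-01, -3.21858192e-01,
         8.35815670e-02],
       [ 9.99999772e-01, -5.86689130e-04,  3.35042789e-04,
         6.72388871e-04],
       [-5.06045122e-04, -3.21857968e-01,  9.46787828e-01,
        -1.69953736e-01],
       [ 0.00000000e+00,  0.00000000e+00,  0.00000000e+00,
         1.00000000e+00]])}
```

View pics/scene0.png

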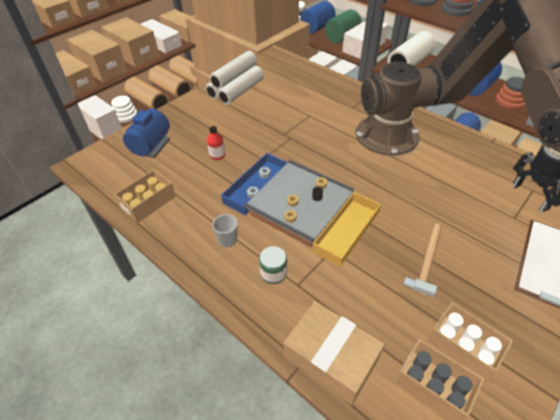

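View pics/side0.png

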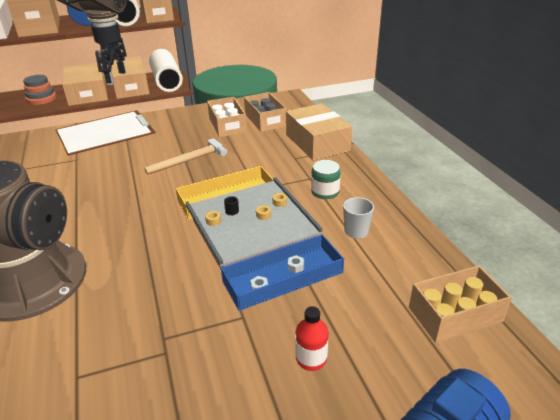

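View pics/wrist0.png

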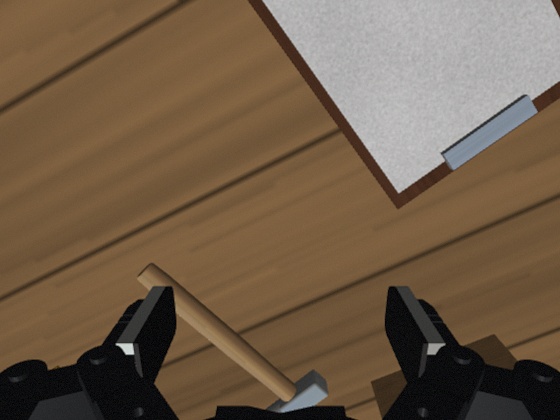

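Scene and side views: the yellow tray is on the board's +y side and the blue tray is on the −y side. In the side view the bushings are near (214,218), (264,212) and (280,200), and the coupling is near (232,205). Next I'll measure their positions.

```bash
cat > h.py <<'E'
import numpy as np, cv2
from workcell import ctrl
def ray(n,uv,z,T=None):
    i=ctrl.camera_info(n); K=i["intrinsics"]; T=i["pose"] if T is None else T
    uv=np.atleast_2d(uv).astype(float)
    d=np.c_[(uv[:,0]-K[0,2])/K[0,0],(uv[:,1]-K[1,2])/K[1,1],np.ones(len(uv))]@T[:3,:3].T
    return T[:3,3]+d*((z-T[2,3])/d[:,2])[:,None]
def blobs(m,amin):
    n,l,s,c=cv2.connectedComponentsWithStats(m.astype(np.uint8))
    return [(s[i],c[i],l==i) for i in range(1,n) if s[i,4]>=amin]
E
python3 - <<'E'
from h import *
for n,(x0,y0,x1,y1) in (("side",(160,150,360,310)),("scene",(210,140,390,270))):
    im=cv2.imread(f"pics/{n}0.png"); hsv=cv2.cvtColor(im,cv2.COLOR_BGR2HSV)
    cv2.imwrite(f"pics/{n}0z.png",cv2.resize(im[y0:y1,x0:x1],None,fx=4,fy=4,interpolation=cv2.INTER_CUBIC))
    for u,v in [(214,218),(225,185),(250,225),(232,205)] if n=="side" else [(290,215),(350,225),(300,190),(317,194)]:
        print(n,u,v,hsv[v-2:v+3,u-4:u+5].reshape(-1,3)[::6].tolist())
    # grey board
    H,S,V=cv2.split(hsv); g=(S<45)&(V>80)&(V<190); g[:y0]=0;g[y1:]=0;g[:,:x0]=0;g[:,x1:]=0
    for s,c,m in blobs(g,1500):
        cs,_=cv2.findContours(m.astype(np.uint8),0,2); r=cv2.minAreaRect(cs[0]); hull=cv2.convexHull(cs[0])
        q=cv2.approxPolyDP(hull,8,True)[:,0]; print("board",s,q.tolist(),np.round(ray(n,q,.05),3)[:,:2].tolist())
    b=(H>=12)&(H<=30)&(S>110)&(V>90); b[:y0]=0;b[y1:]=0;b[:,:x0]=0;b[:,x1:]=0
    for s,c,m in blobs(b,20): print("brass",s.tolist(),c,ray(n,c,.06)[0].round(4)[:2])
    k=(V<45); k[:y0]=0;k[y1:]=0;k[:,:x0]=0;k[:,x1:]=0
    for s,c,m in blobs(k,40): print("black",s.tolist(),c,ray(n,c,.068)[0].round(4)[:2])
E
```

```text
side 214 218 [[18, 149, 218], [19, 146, 198], [18, 148, 205], [21, 140, 229], [21, 136, 231], [20, 141, 225], [19, 147, 179], [18, 148, 219]]
side 225 185 [[20, 173, 235], [20, 174, 232], [20, 173, 234], [20, 172, 234], [21, 173, 235], [20, 174, 235], [20, 173, 234], [24, 166, 241]]
side 250 225 [[53, 11, 188], [56, 10, 184], [53, 11, 186], [51, 10, 184], [56, 10, 183], [53, 11, 186], [51, 10, 186], [51, 10, 187]]
side 232 205 [[0, 13, 38], [165, 13, 38], [0, 8, 33], [0, 21, 24], [0, 0, 30], [120, 18, 29], [0, 0, 23], [150, 8, 32]]
board [ 187  178  142   90 5714] [[328, 240], [220, 267], [187, 202], [276, 178]] [[0.674, -0.162], [0.414, -0.165], [0.39, 0.111], [0.646, 0.14]]
brass [160, 150, 35, 12, 220] [171.54090909 153.56818182] [0.3902 0.3684]
brass [160, 150, 200, 160, 17244] [250.55990489 225.71004407] [ 0.5156 -0.0582]
brass [273, 193, 14, 14, 164] [279.57317073 199.39634146] [0.6169 0.0229]
brass [256, 206, 15, 14, 170] [263.19411765 212.21176471] [ 0.5605 -0.0161]
brass [206, 211, 15, 15, 176] [212.81818182 217.80681818] [0.4369 0.0052]
black [225, 198, 13, 17, 183] [231.16
[... 348 characters left out ...]
], [66, 8, 166], [65, 9, 169], [75, 9, 169], [60, 5, 165], [66, 8, 170], [85, 9, 168], [70, 9, 167]]
scene 317 194 [[24, 22, 59], [13, 44, 52], [8, 42, 49], [12, 22, 59], [20, 49, 47], [15, 43, 47], [13, 33, 54], [9, 57, 45]]
board [ 245  159  108   83 4306] [[282, 159], [352, 188], [311, 241], [245, 214], [247, 190]] [[0.422, -0.185], [0.378, 0.09], [0.642, 0.127], [0.695, -0.099], [0.615, -0.17]]
brass [210, 140, 180, 130, 14290] [310.69482155 207.79440168] [0.5452 0.0473]
brass [317, 178, 10, 10, 82] [321.26829268 182.3902439 ] [0.4323 0.0016]
brass [288, 196, 10, 10, 81] [292.28395062 200.19753086] [ 0.5585 -0.0186]
brass [285, 211, 11, 11, 84] [290.         215.83333333] [0.614  0.0197]
```

```bash
echo
```

```text
(no output)
```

View pics/side0z.png

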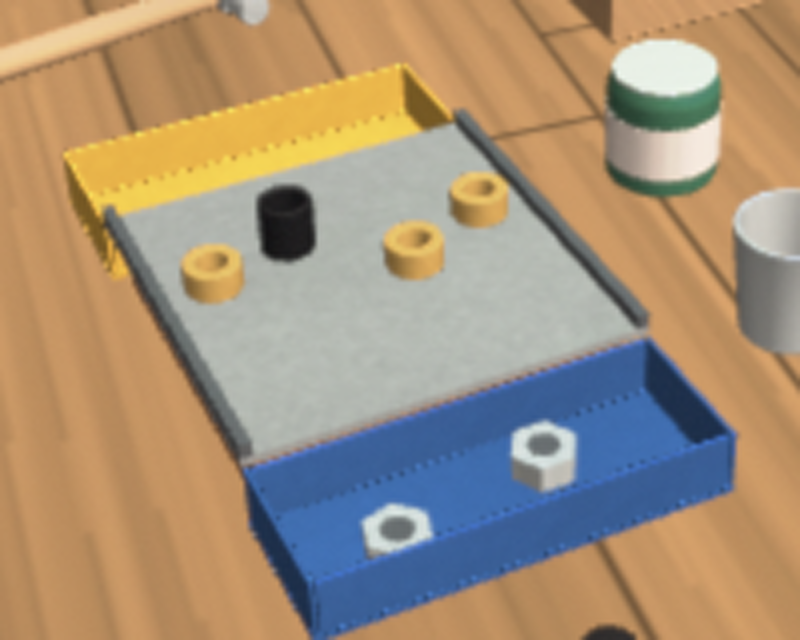

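The zoomed side view shows the yellow tray on the far side and all four pieces standing on the board. I'll turn the tool so its x axis points along the push direction and narrow the fingers into a broom. Then I'll look from above.

apply_moves:
  plan:
    - [0,0,-0.004,0,0,1]
    - [0,0,-0.004,0,0,1]
    - [0,0,-0.004,0,0,1]
    - [0,0,-0.004,0,0,1]
    - [0,0,-0.004,0,0,1]
    - [0,0,-0.004,0,0,1]
    - [0,0,-0.004,0,0,1]
    - [0,0,-0.004,0,0,1]
    - [0,0,-0.004,0,0,1]
    - [0,0,-0.004,0,0,1]
    - [0,0,-0.004,0,0,1]
  gripper: 0.014
  newtons: 20

```text
clock: 1.07
tcp_pos: [0.2791, 0.5571, 0.245]
ee_rot: [-179.7, 0.4, 95.9]
ft_force: [0.2, -0.1, -0.4]
finger_gap: 0.0139
```

apply_moves:
  plan:
    - [-0.015,0.004,0,0,0,0]
    - [-0.033,0.009,0,0,0,0]
    - [-0.033,0.009,0,0,0,0]
    - [-0.033,0.009,0,0,0,0]
    - [-0.033,0.009,0,0,0,0]
    - [-0.033,0.009,0,0,0,0]
    - [-0.033,0.009,0,0,0,0]
    - [-0.033,0.009,0,0,0,0]
    - [-0.033,0.009,0,0,0,0]
    - [-0.033,0.009,0,0,0,0]
    - [-0.033,0.009,0,0,0,0]
    - [-0.033,0.009,0,0,0,0]
    - [-0.033,0.009,0,0,0,0]
    - [-0.033,0.009,0,0,0,0]
    - [-0.033,0.009,0,0,0,0]
    - [-0.033,0.009,0,0,0,0]
    - [-0.033,0.009,0,0,0,0]
    - [-0.033,0.009,0,0,0,0]
    - [-0.033,0.009,0,0,0,0]
    - [-0.015,0.004,0,0,0,0]

```text
clock: 2.73
tcp_pos: [0.5147, -0.0735, 0.2464]
ee_rot: [-179.6, 0.5, 95.9]
ft_force: [-0.3, -0.6, -0.7]
finger_gap: 0.014
```

apply_moves:
  plan:
    - [0,0,0,0,0,0]
    - [0,0,0,0,0,0]

```text
clock: 2.9
tcp_pos: [0.5153, -0.0769, 0.2455]
ee_rot: [-179.5, 0.4, 95.7]
ft_force: [0.2, 0.6, -0.5]
finger_gap: 0.0137
```

```bash
cat >> h.py <<'E'
from scipy.spatial.transform import Rotation as R
def wristT(o):
    T=np.eye(4); T[:3,:3]=R.from_euler("xyz",o["ee_rot"],degrees=True).as_matrix(); T[:3,3]=o["tcp_pos"]
    return T@ctrl.camera_info("wrist")["hand_eye"]
E
python3 - <<'E'
from h import *
o=ctrl.get_obs(); im=ctrl.grab_frame("wrist"); cv2.imwrite("pics/w1.png",im); T=wristT(o); np.save("w1T.npy",T)
print(o["tcp_pos"],o["ee_rot"],o["finger_gap"])
H,S,V=cv2.split(cv2.cvtColor(im,cv2.COLOR_BGR2HSV))
g=(S<45)&(V>80)
for s,c,m in blobs(g,3000):
    cs,_=cv2.findContours(m.astype(np.uint8),0,2); c0=max(cs,key=cv2.contourArea)
    q=cv2.approxPolyDP(cv2.convexHull(c0),10,True)[:,0]; print("grey",s,q.tolist(),ray("wrist",q,.05,T).round(3)[:,:2].tolist())
b=(H>=12)&(H<=30)&(S>110)&(V>80)
for s,c,m in blobs(b,300):
    if s[4]<20000: print("brass",s.tolist(),c,ray("wrist",c,.065,T)[0].round(4)[:2])
for s,c,m in blobs(V<45,300): print("black",s.tolist(),c,ray("wrist",c,.075,T)[0].round(4)[:2])
E
```

```text
[ 0.51525579 -0.0768536   0.24551284] [-179.50219547    0.44532361   95.66224886] 0.013732201609743713
grey [  164     0   281   236 53441] [[444, 0], [418, 232], [190, 235], [164, 0]] [[0.64, 0.091], [0.665, -0.124], [0.424, -0.152], [0.397, 0.068]]
brass [0, 0, 78, 319, 19694] [ 31.46059714 170.72016858] [ 0.2725 -0.0939]
brass [183, 57, 44, 44, 1189] [204.12867956  78.33389403] [0.4371 0.007 ]
brass [387, 56, 42, 45, 1053] [407.66001899  78.09401709] [0.6172 0.0249]
brass [499, 57, 61, 131, 5248] [537.19988567 128.93578506] [ 0.7453 -0.0068]
brass [318, 96, 41, 42, 957] [338.25600836 116.5276907 ] [ 0.5609 -0.0139]
brass [444, 222, 116, 194, 14312] [508.69962269 323.21157071] [ 0.7828 -0.216 ]
brass [78, 298, 125, 83, 5397] [126.2760793  328.25477117] [ 0.3574 -0.2676]
brass [254, 313, 54, 98, 3360] [282.58214286 358.75833333] [ 0.5375 -0.291 ]
brass [0, 314, 84, 106, 7383] [ 36.71109305 363.87877557] [ 0.2499 -0.3291]
black [419, 0, 30, 235, 732] [433.78415301 110.91530055] [ 6.428e-01 -1.000e-04]
black [523, 0, 18, 55, 343] [528.7755102   26.71720117] [0.7048 0.0734]
black [245, 30, 42, 47, 951] [264.88958991  51.68033649] [0.4897 0.0333]
black [403, 235, 16, 71, 678] [410.03539823 267.05162242] [ 0.6548 -0.154 ]
black [255, 271, 10, 89, 413] [260.51089588 306.30992736] [ 0.5063 -0.2164]
black [296, 271, 10, 92, 439] [299.66970387 306.77448747] [ 0.548  -0.2126]
black [31, 282, 500, 138, 28532] [282.08709519 376.82777233] [ 0.5386 -0.3079]
```

View pics/w1.png

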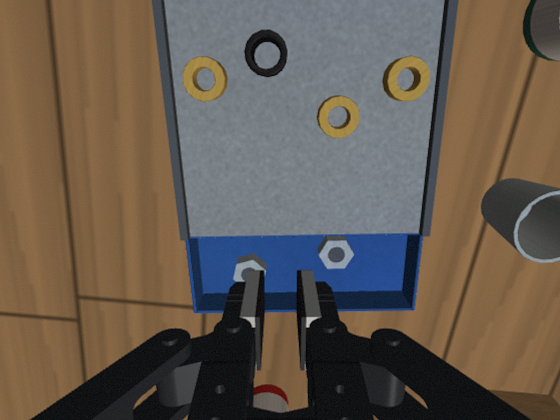

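The overhead wrist picture shows brass rings at (204,78), (338,117) and (408,78), and the coupling at (265,52). The board is turned by about 6.7°. In the board frame (x, y, in mm) the bushings are at (-90,26), (31,-9) and (91,23), and the coupling is at (-34,46). I'll sweep the x=31 row first.

apply_moves:
  plan:
    - [0.003,0.013,0,0,0,-0.2]
    - [0.003,0.013,0.01,0,0,0]
    - [0.003,0.013,0.01,0,0,0]
    - [0.003,0.013,0.01,0,0,0]
    - [0,0,0.015,0,0,0]
    - [0,0,0.015,0,0,0]
    - [0,0,0.015,0,0,0]
    - [0,0,0.015,0,0,0]
    - [0,0,0.015,0,0,0]
    - [0,0,0.015,0,0,0]
    - [0,0,0.015,0,0,0]
    - [0,0,0.01,0,0,0]
    - [0,0,0,0,0,0]

```text
clock: 4.03
tcp_pos: [0.5618, -0.0395, 0.0967]
ee_rot: [-179.6, 0.4, 97.8]
ft_force: [-0.8, -1.2, -0.1]
finger_gap: 0.014
```

apply_moves:
  plan:
    - [-0.011,0,0,0,0,0.2]
    - [-0.011,0,0,0,0,0]
    - [0,0,0,0,0,0]

```text
clock: 4.28
tcp_pos: [0.5651, -0.0612, 0.0983]
ee_rot: [-179.7, 0.4, 96.9]
ft_force: [0.3, -0.7, -0.5]
finger_gap: 0.0139
```

```bash
cat >> h.py <<'E'
def bf(p,a=6.7,c=(.529,-.009)):
    a=np.radians(a); d=np.array(p[:2])-c; return np.array([d[0]*np.cos(a)+d[1]*np.sin(a),-d[0]*np.sin(a)+d[1]*np.cos(a)]).round(4)
def st():
    o=ctrl.get_obs(); print(round(o["clock"],2),"board xy",bf(o["tcp_pos"]),"z",o["tcp_pos"][2].round(4),"rot",o["ee_rot"].round(2),"F",o["ft_force"].round(1))
E
python3 -c "from h import *; st()"
```

```text
4.28 board xy [ 0.0297 -0.0561] z 0.0983 rot [-179.67    0.41   96.91] F [ 0.3 -0.7 -0.5]
```

apply_moves:
  plan:
    - [0,0,0.012,0,0,0]
    - [0,0,0.012,0,0,0]
    - [0,0,0.009,0,0,0]
    - [0,0.001,0.003,0,0,0]
    - [0,0,0,0,0,0]

```text
clock: 4.7
tcp_pos: [0.5684, -0.0648, 0.065]
ee_rot: [179.9, 0.6, 96.7]
ft_force: [-0.5, 0.8, -0.4]
finger_gap: 0.014
```

Run:
```python
from h import *
st(); cv2.imwrite("pics/w2.png",ctrl.grab_frame("wrist"));
```

```text
4.7 board xy [ 0.0326 -0.06  ] z 0.065 rot [179.92   0.55  96.67] F [-0.5  0.8 -0.4]
```

View pics/w2.png

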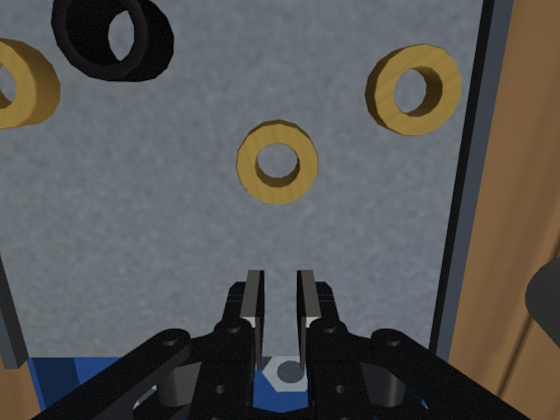

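The wrist view shows the ring, centred at (277,162), lined up with the finger gap near column 281. I'll push gently.

apply_moves:
  plan:
    - [0,0,0.003,0,0,0]
    - [0.004,0,0.001,0,0,0]
    - [0.004,0,0,0,0,0]
    - [0.004,0,0,0,0,0]
    - [0.004,0,0,0,0,0]
    - [0.004,0,0,0,0,0]
    - [0.004,0,0,0,0,0]
    - [0.005,0,0,0,0,0]
    - [0.005,0,0,0,0,0]
    - [0.005,0,0,0,0,0]
    - [0.005,0,0,0,0,0]
    - [0.005,0,0,0,0,0]
    - [0.005,0,0,0,0,0]
    - [0.005,0,0,0,0,0]

```text
clock: 5.92
tcp_pos: [0.5616, -0.0, 0.0625]
ee_rot: [179.8, 0.6, 96.7]
ft_force: [-0.3, -0.7, 0.3]
finger_gap: 0.0138
```

Run:
```python
from h import *
st(); cv2.imwrite("pics/w3.png",ctrl.grab_frame("wrist"));
```

```text
5.92 board xy [0.0334 0.0051] z 0.0625 rot [179.75   0.61  96.69] F [-0.3 -0.7  0.3]
```

View pics/w3.png

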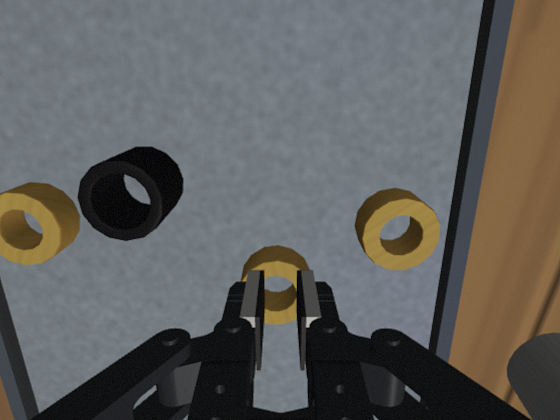

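Run:
```python
from h import *
o=ctrl.get_obs();T=wristT(o)
print(bf(ray("wrist",(277,275),.07,T)[0]), bf(ray("wrist",(398,222),.07,T)[0]),bf(ray("wrist",(277,247),.07,T)[0]))
Ti=np.linalg.inv(T);K=ctrl.camera_info("wrist")["intrinsics"]
Tt=T@np.linalg.inv(ctrl.camera_info("wrist")["hand_eye"])
for p in [(11,7,0),(-11,7,0),(11,7,-8),(11,-7,0),(0,0,0)]:
    q=K@(Ti@Tt@np.r_[np.array(p)/1000,1])[:3]; print(p,q[:2]/q[2])
im=ctrl.grab_frame("side"); cv2.imwrite("pics/s3.png",cv2.resize(im[150:310,160:360],None,fx=4,fy=4,interpolation=cv2.INTER_CUBIC))
```

```text
[0.0317 0.0028] [0.0885 0.0307] [0.0317 0.018 ]
(11, 7, 0) [294.32396648 242.5964526 ]
(-11, 7, 0) [293.81763207 281.65399932]
(11, 7, -8) [294.92506154 249.19756108]
(11, -7, 0) [266.3234793  242.60306277]
(0, 0, 0) [280.32921458 262.4959136 ]
```

View pics/s3.png

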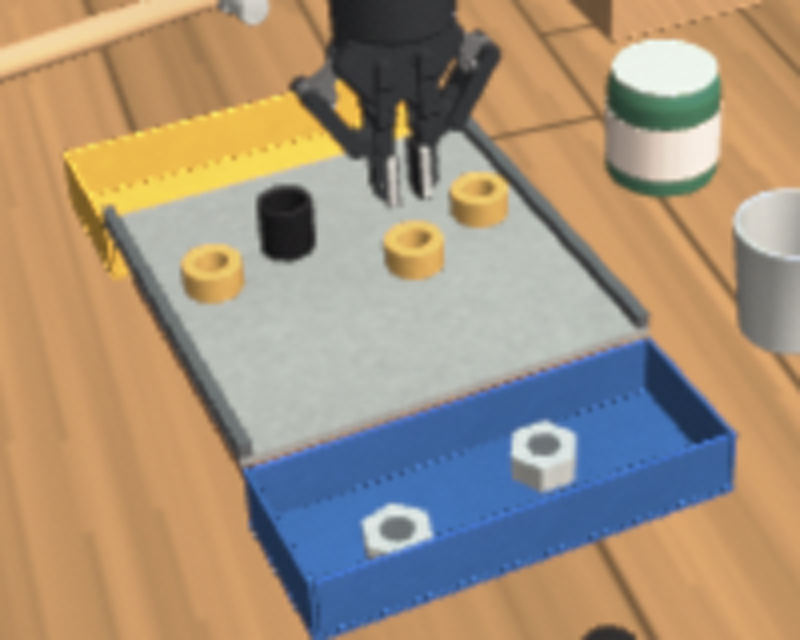

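The side view shows the fingertips passing above the ring without moving it. I'll measure the real tip height by triangulation.

Run:
```python
from h import *
o=ctrl.get_obs();T=wristT(o)
for z in (.05,.06,.07,.08,.09,.1):
    print(z,[ (bf(ray("side",(160+u/4,150+v/4),z)[0])*1000).tolist() for u,v in((393,207),(427,197))], [(bf(ray("wrist",p,z,T)[0])*1000).tolist() for p in ((253,271),(306,271))])
im=ctrl.grab_frame("scene"); cv2.imwrite("pics/c3.png",cv2.resize(im[140:270,210:390],None,fx=4,fy=4,interpolation=cv2.INTER_CUBIC))
```

```text
0.05 [[43.0, 50.4], [67.4, 50.7]] [[18.4, -6.2], [47.7, -6.2]]
0.06 [[37.699999999999996, 37.0], [61.800000000000004, 37.3]] [[19.2, -0.8], [46.9, -0.8]]
0.07 [[32.4, 23.599999999999998], [56.2, 23.8]] [[20.0, 4.6], [46.0, 4.5]]
0.08 [[27.099999999999998, 10.200000000000001], [50.5, 10.4]] [[20.8, 9.9], [45.199999999999996, 9.9]]
0.09 [[21.8, -3.3], [44.900000000000006, -3.0]] [[21.6, 15.299999999999999], [44.4, 15.2]]
0.1 [[16.5, -16.7], [39.300000000000004, -16.400000000000002]] [[22.4, 20.6], [43.6, 20.6]]
```

View pics/c3.png

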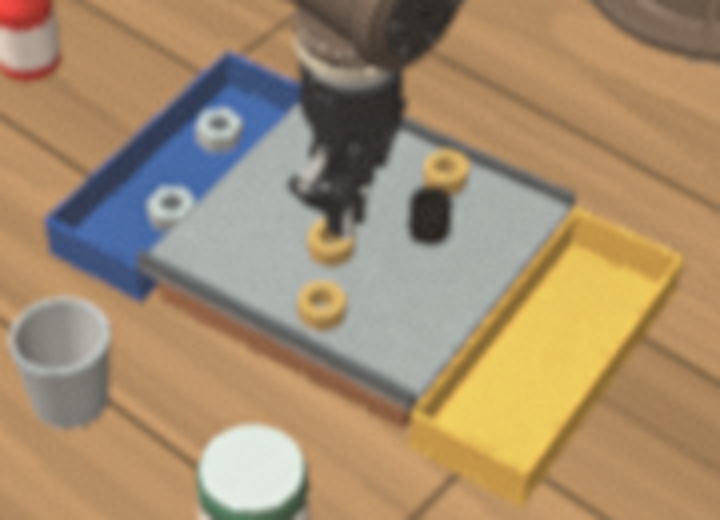

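Triangulation puts the fingertips at z≈0.082, about 19 mm above the reported TCP. I'll back off behind the ring, go lower and check the height again.

apply_moves:
  plan:
    - [-0.008,0,0,0,0,0]
    - [-0.012,0,0,0,0,0]
    - [-0.012,0,0,0,0,0]
    - [-0.012,0,0,0,0,0]
    - [-0.012,0,0,0,0,0]
    - [-0.008,-0.001,0,0,0,0]
    - [0,0,0.004,0,0,0]
    - [0,0,0.004,0,0,0]
    - [0,0,0.004,0,0,0]
    - [0,0,0,0,0,0]

```text
clock: 6.9
tcp_pos: [0.569, -0.0744, 0.0499]
ee_rot: [179.7, 0.6, 96.5]
ft_force: [0.0, -0.3, -0.6]
finger_gap: 0.0138
```

Run:
```python
from h import *
st(); im=ctrl.grab_frame("side"); cv2.imwrite("pics/s4.png",cv2.resize(im[150:310,160:360],None,fx=4,fy=4,interpolation=cv2.INTER_CUBIC))
cv2.imwrite("pics/w4.png",ctrl.grab_frame("wrist"))
```

```text
6.9 board xy [ 0.0321 -0.0696] z 0.0499 rot [179.72   0.63  96.49] F [ 0.  -0.3 -0.6]
```

View pics/s4.png

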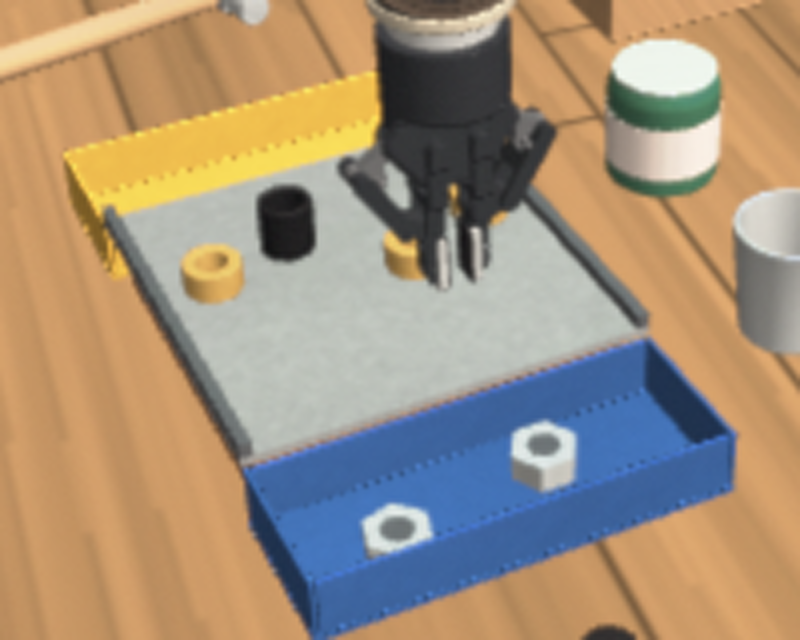

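View pics/w4.png

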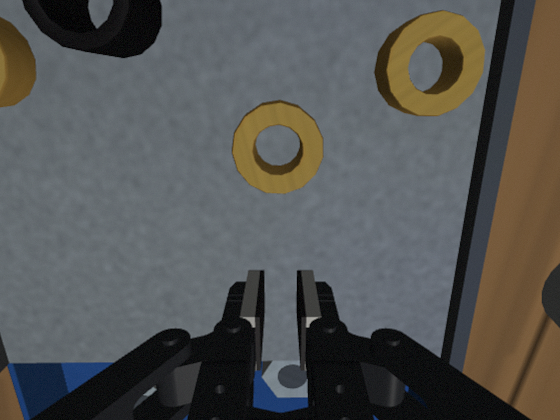

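Run:
```python
from h import *
o=ctrl.get_obs();T=wristT(o)
for z in (.05,.055,.06,.065,.07,.075):
    print(z,[ (bf(ray("side",(160+u/4,150+v/4),z)[0])*1000).tolist() for u,v in((445,289),(478,281))],[(bf(ray("wrist",p,z,T)[0])*1000).tolist() for p in ((253,271),(306,271))])
```

```text
0.05 [[36.3, -45.400000000000006], [57.8, -47.300000000000004]] [[18.2, -74.5], [45.6, -74.7]]
0.055 [[33.7, -51.5], [55.1, -53.400000000000006]] [[18.599999999999998, -71.8], [45.199999999999996, -72.0]]
0.06 [[31.0, -57.5], [52.3, -59.4]] [[19.0, -69.2], [44.8, -69.3]]
0.065 [[28.400000000000002, -63.6], [49.6, -65.4]] [[19.400000000000002, -66.5], [44.3, -66.60000000000001]]
0.07 [[25.8, -69.6], [46.800000000000004, -71.5]] [[19.8, -63.8], [43.9, -63.9]]
0.075 [[23.2, -75.7], [44.1, -77.5]] [[20.2, -61.1], [43.5, -61.3]]
```

apply_moves:
  plan:
    - [0,0,0.003,0,0,0]
    - [0,0,0.003,0,0,0]
    - [0,0,0.002,0,0,0]
    - [0,0,0,0,0,0]

```text
clock: 7.33
tcp_pos: [0.5695, -0.0729, 0.042]
ee_rot: [179.7, 0.7, 96.6]
ft_force: [0.1, -0.5, -0.5]
finger_gap: 0.0139
```

apply_moves:
  plan:
    - [0,0,0.002,0,0,0]
    - [0,0,0.001,0,0,0]
    - [0.003,0,0,0,0,0]
    - [0.004,0,0,0,0,0]
    - [0.004,0,0,0,0,0]
    - [0.004,0,0,0,0,0]
    - [0.004,0,0,0,0,0]
    - [0.004,0,0,0,0,0]
    - [0.004,0,0,0,0,0]
    - [0.004,0,0,0,0,0]
    - [0.004,0,0,0,0,0]
    - [0.004,0,0,0,0,0]
    - [0.004,0,0,0,0,0]

```text
clock: 8.42
tcp_pos: [0.5642, -0.0258, 0.0385]
ee_rot: [179.6, 0.7, 96.7]
ft_force: [-0.6, -1.0, -0.4]
finger_gap: 0.014
```

Run:
```python
from h import *
st(); im=ctrl.grab_frame("side"); cv2.imwrite("pics/s5.png",cv2.resize(im[150:310,160:360],None,fx=4,fy=4,interpolation=cv2.INTER_CUBIC))
cv2.imwrite("pics/w5.png",ctrl.grab_frame("wrist"))
```

```text
8.42 board xy [ 0.033  -0.0208] z 0.0385 rot [179.62   0.68  96.66] F [-0.6 -1.  -0.4]
```

View pics/s5.png

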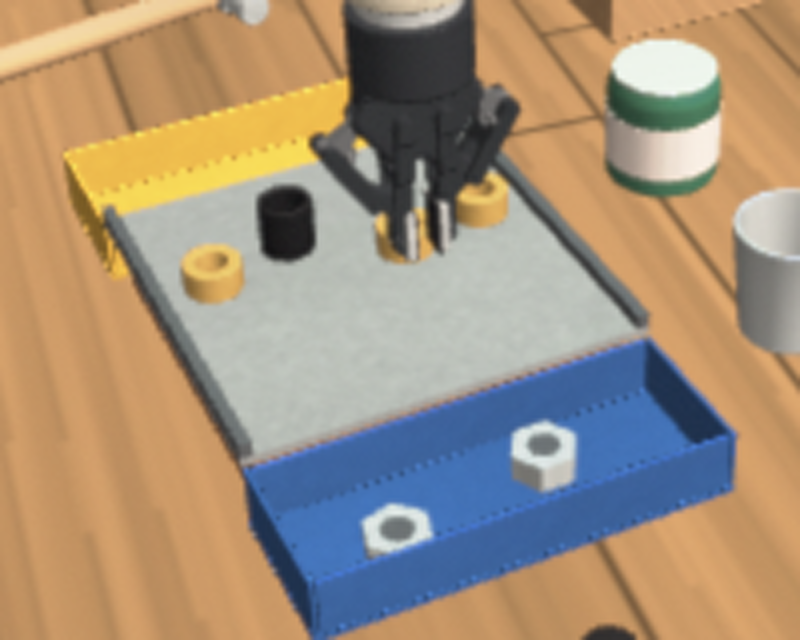

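View pics/w5.png

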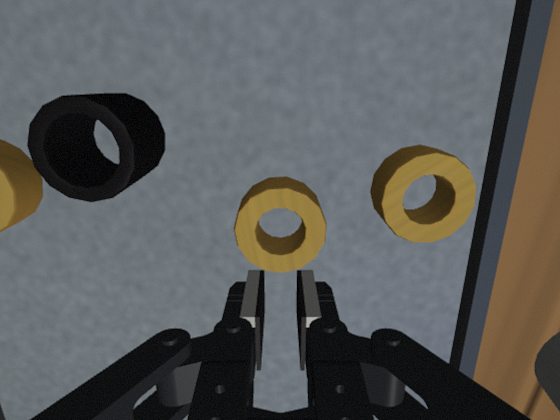

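Both fingertips are now in contact behind the ring, at (280,225) in the wrist view, and the ring is sliding. I'll keep pushing.

apply_moves:
  plan:
    - [0.005,0,0,0,0,0]
    - [0.005,0,0,0,0,0]
    - [0.005,0,0,0,0,0]
    - [0.005,0,0,0,0,0]
    - [0.005,0,0,0,0,0]
    - [0.005,0,0,0,0,0]
    - [0.005,0,0,0,0,0]
    - [0.005,0,0,0,0,0]
    - [0.005,0,0,0,0,0]
    - [0.005,0,0,0,0,0]
    - [0.005,0,0,0,0,0]
    - [0.005,0,0,0,0,0]
    - [0.005,0,0,0,0,0]
    - [0.005,0,0,0,0,0]
    - [0.005,0,0,0,0,0]
    - [0.005,0,0,0,0,0]
    - [0.005,0,0,0,0,0]

```text
clock: 9.93
tcp_pos: [0.5539, 0.0667, 0.0379]
ee_rot: [179.5, 0.7, 96.7]
ft_force: [-0.6, -2.6, 1.2]
finger_gap: 0.014
```

Run:
```python
from h import *
st(); cv2.imwrite("pics/w6.png",ctrl.grab_frame("wrist"))
```

```text
9.93 board xy [0.0336 0.0722] z 0.0379 rot [179.54   0.72  96.65] F [-0.6 -2.6  1.2]
```

View pics/w6.png

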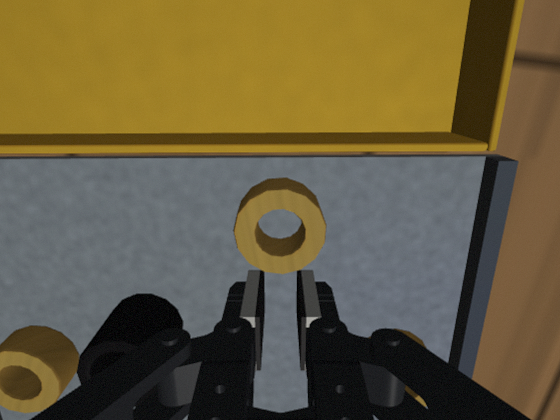

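The ring is centred ahead of the fingers at (280,225), and the board edge is at row 155. The coupling is untouched. I'll push slowly over the edge.

apply_moves:
  plan:
    - [0.004,0,0,0,0,0]
    - [0.004,0,0,0,0,0]
    - [0.004,0,0,0,0,0]
    - [0.004,0,0,0,0,0]
    - [0.004,0,0,0,0,0]
    - [0.004,0,0,0,0,0]
    - [0.003,0,0,0,0,0]
    - [0.003,0,0,0,0,0]
    - [0.003,0,0,0,0,0]
    - [0.003,0,0,0,0,0]
    - [0.003,0,0,0,0,0]
    - [0.003,0,0,0,0,0]

```text
clock: 10.98
tcp_pos: [0.5476, 0.1139, 0.0367]
ee_rot: [179.6, 0.7, 96.7]
ft_force: [-0.7, 0.4, -0.1]
finger_gap: 0.0135
```

Run:
```python
from h import *
st(); cv2.imwrite("pics/w7.png",ctrl.grab_frame("wrist"))
```

```text
10.98 board xy [0.0328 0.1199] z 0.0367 rot [179.64   0.67  96.66] F [-0.7  0.4 -0.1]
```

View pics/w7.png

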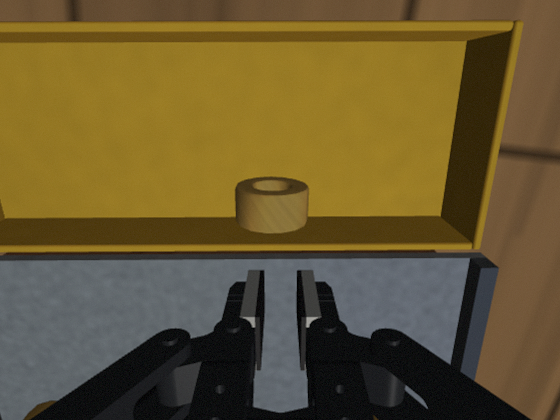

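The first bushing (272,205) is in the yellow tray. Next is the x=+91 row: lift, move back and across, then look.

apply_moves:
  plan:
    - [-0.002,0,-0.012,0,0,0]
    - [0,0,-0.015,0,0,0]
    - [0,0,-0.015,0,0,0]
    - [0,0,-0.015,0,0,0]
    - [-0.015,0.006,0,0,0,0]
    - [-0.015,0.006,0,0,0,0]
    - [-0.015,0.006,0,0,0,0]
    - [-0.015,0.006,0,0,0,0]
    - [-0.015,0.006,0,0,0,0]
    - [-0.015,0.006,0,0,0,0]
    - [-0.015,0.006,0,0,0,0]
    - [-0.015,0.006,0,0,0,0]
    - [-0.015,0.006,0,0,0,0]
    - [-0.015,0.004,0,0,0,0]
    - [0,0,0,0,0,0]

```text
clock: 12.28
tcp_pos: [0.626, -0.0359, 0.0986]
ee_rot: [179.7, 0.7, 96.9]
ft_force: [0.0, 0.2, -1.1]
finger_gap: 0.0139
```

```bash
cat >> h.py <<'E'
def look(f):
    o=ctrl.get_obs();T=wristT(o); im=ctrl.grab_frame("wrist"); cv2.imwrite(f,im); st()
    H,S,V=cv2.split(cv2.cvtColor(im,cv2.COLOR_BGR2HSV))
    for s,c,m in blobs((H>=12)&(H<=30)&(S>110)&(V>80),300):
        c2=(s[0]+s[2]/2,s[1]+s[3]/2)
        if s[4]<12000 and .7<s[2]/s[3]<1.4: print("ring",s.tolist(),bf(ray("wrist",c2,.064,T)[0]))
E
python3 -c "from h import *; look('pics/w8.png')"
```

```text
12.33 board xy [ 0.0927 -0.037 ] z 0.0984 rot [179.74   0.65  96.86] F [-0.4  0.3 -0.4]
ring [242, 96, 69, 72, 2742] [0.0911 0.0231]
ring [512, 382, 48, 38, 976] [ 0.2768 -0.1659]
```

View pics/w8.png

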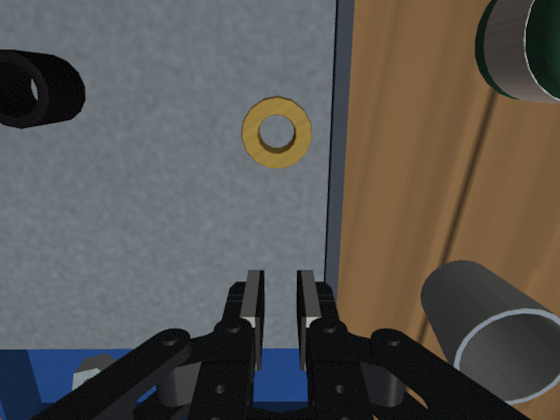

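The ring at (277,132) is aligned within 2 mm and clear of the rail. I'll descend and sweep.

apply_moves:
  plan:
    - [0,-0.001,0.012,0,0,0]
    - [0,0,0.014,0,0,0]
    - [0,0,0.014,0,0,0]
    - [0,0,0.012,0,0,0]
    - [0,0,0.006,0,0,0]
    - [0,0,0.001,0,0,0]
    - [0,0,0,0,0,0]

```text
clock: 12.92
tcp_pos: [0.624, -0.0344, 0.0372]
ee_rot: [179.8, 0.6, 96.9]
ft_force: [-0.2, -0.3, 1.3]
finger_gap: 0.014
```

```bash
python3 -c "from h import *; look('pics/w9.png')"
```

```text
12.97 board xy [ 0.0915 -0.0363] z 0.0374 rot [179.75   0.62  96.88] F [-0.4 -0.1  0.8]
ring [231, 107, 99, 99, 5345] [0.0912 0.023 ]
```

View pics/w9.png

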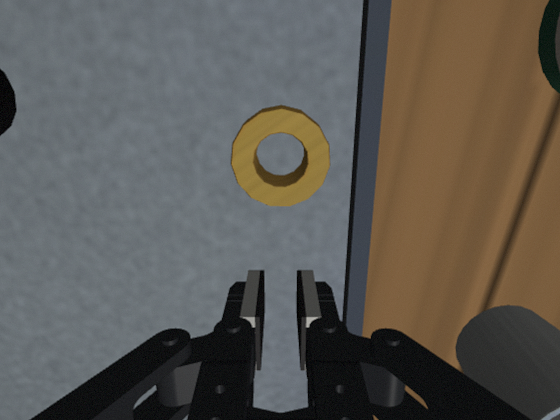

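apply_moves:
  plan:
    - [0.005,0,0,0,0,0]
    - [0.005,0,0,0,0,0]
    - [0.004,0,0,0,0,0]
    - [0.004,0,0,0,0,0]
    - [0.004,0,0,0,0,0]
    - [0.004,0,0,0,0,0]
    - [0.004,0,0,0,0,0]
    - [0.004,0,0,0,0,0]
    - [0.005,0,0,0,0,0]
    - [0.005,0,0,0,0,0]
    - [0.005,0,0,0,0,0]
    - [0.005,0,0,0,0,0]
    - [0.005,0,0,0,0,0]
    - [0.005,0,0,0,0,0]
    - [0.005,0,0,0,0,0]
    - [0.005,0,0,0,0,0]
    - [0.005,0,0,0,0,0]
    - [0.005,0,0,0,0,0]
    - [0.005,0,0,0,0,0]

```text
clock: 14.55
tcp_pos: [0.6142, 0.0625, 0.0398]
ee_rot: [179.4, 0.7, 96.9]
ft_force: [0.1, -2.1, 2.0]
finger_gap: 0.0142
```

```bash
python3 -c "from h import *; look('pics/w10.png')"
```

```text
14.6 board xy [0.0929 0.062 ] z 0.0398 rot [179.42   0.73  96.92] F [-0.7  0.3  0.9]
ring [236, 188, 90, 85, 4199] [0.0929 0.0885]
```

View pics/w10.png

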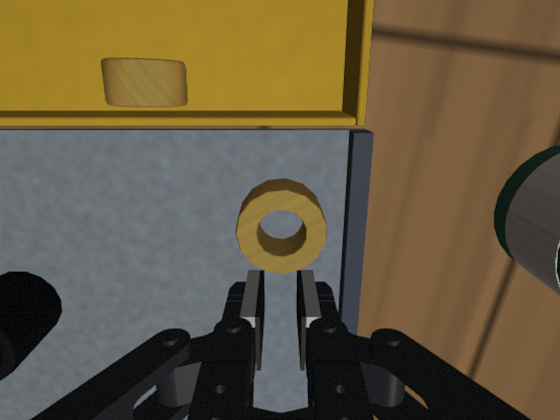

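Ring centred at (281,226). The first bushing is standing on edge against the tray wall, but it is inside the tray. Continuing over the edge.

apply_moves:
  plan:
    - [0.005,0,0,0,0,0]
    - [0.005,0,0,0,0,0]
    - [0.004,0,0,0,0,0]
    - [0.004,0,0,0,0,0]
    - [0.004,0,0,0,0,0]
    - [0.004,0,0,0,0,0]
    - [0.004,0,0,0,0,0]
    - [0.004,0,0,0,0,0]
    - [0.003,0,0,0,0,0]
    - [0.003,0,0,0,0,0]
    - [0.003,0,0,0,0,0]
    - [0.003,0,0,0,0,0]
    - [0.003,0,0,0,0,0]
    - [0.003,0,0,0,0,0]

```text
clock: 15.77
tcp_pos: [0.6063, 0.121, 0.0384]
ee_rot: [179.5, 0.7, 96.9]
ft_force: [0.3, -1.5, -0.3]
finger_gap: 0.0139
```

```bash
python3 -c "from h import *; look('pics/w11.png')"
```

```text
15.82 board xy [0.092  0.1206] z 0.0384 rot [179.51   0.68  96.92] F [-0.2  1.2  0.5]
ring [483, 346, 77, 74, 2363] [0.2114 0.0666]
```

View pics/w11.png

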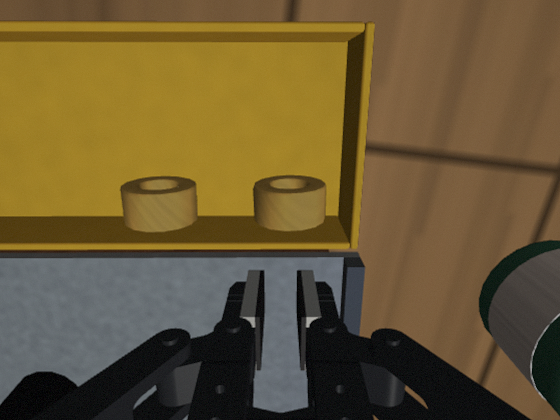

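Two bushings are in the tray, at (159,205) and (290,205). Now the x=-90 row.

apply_moves:
  plan:
    - [-0.002,0,-0.012,0,0,0]
    - [0,0,-0.015,0,0,0]
    - [0,0,-0.015,0,0,0]
    - [0,0,-0.018,0,0,0]
    - [-0.02,0,-0.01,0,0,0]
    - [-0.025,0,0,0,0,0]
    - [-0.025,0,0,0,0,0]
    - [-0.025,0,0,0,0,0]
    - [-0.025,-0.01,0,0,0,0]
    - [-0.02,-0.022,0,0,0,0]
    - [-0.01,-0.025,0,0,0,0]
    - [0,-0.025,0,0,0,0]
    - [0,-0.025,0,0,0,0]
    - [0,-0.025,0,0,0,0]
    - [0,-0.022,0,0,0,0]
    - [0,-0.015,0,0,0,0]
    - [0,-0.008,0,0,0,0]
    - [0,0,0,0,0,0]

```text
clock: 17.32
tcp_pos: [0.4427, -0.061, 0.1258]
ee_rot: [178.8, 0.9, 96.8]
ft_force: [-0.0, 0.2, 0.1]
finger_gap: 0.0141
```

```bash
python3 -c "from h import *; look('pics/w12.png')"
```

```text
17.37 board xy [-0.0907 -0.0418] z 0.1259 rot [178.77   0.94  96.84] F [1.2 0.3 0.1]
ring [252, 83, 62, 65, 2218] [-0.089   0.0259]
```

View pics/w12.png

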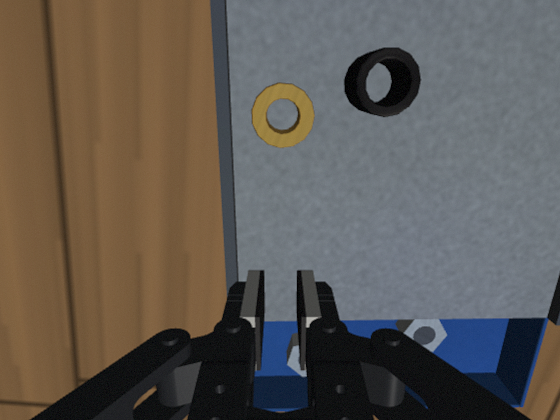

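apply_moves:
  plan:
    - [0,0.001,0.015,0,0,0]
    - [0,0,0.015,0,0,0]
    - [0,0,0.015,0,0,0]
    - [0,0,0.015,0,0,0]
    - [0,0,0.014,0,0,0]
    - [0,0,0.009,0,0,0]
    - [0,0,0.002,0,0,0]
    - [0,0,0,0,0,0]

```text
clock: 18.03
tcp_pos: [0.4585, -0.0635, 0.0396]
ee_rot: [178.1, 1.2, 96.9]
ft_force: [-0.1, 0.4, 0.2]
finger_gap: 0.0137
```

```bash
python3 -c "from h import *; look('pics/w13.png')"
```

```text
18.08 board xy [-0.0762 -0.0459] z 0.0399 rot [178.11   1.2   96.9 ] F [-0.2 -0.1 -0.5]
ring [198, 71, 101, 104, 6018] [-0.0895  0.0262]
```

View pics/w13.png

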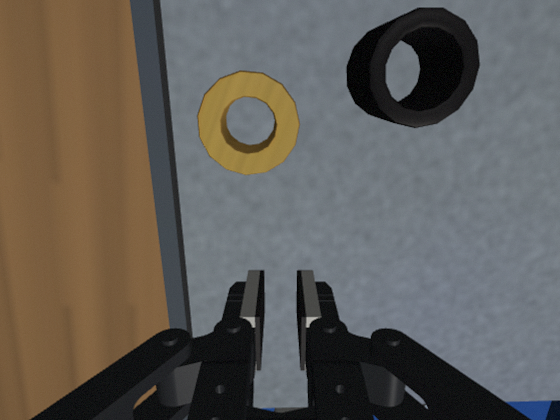

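Run:
```python
from h import *
o=ctrl.get_obs(); a=R.from_euler("xyz",o["ee_rot"],degrees=True); b=R.from_euler("xyz",[180,0,96.7],degrees=True)
print((a.inv()*b).as_rotvec(degrees=True)/5, o["joint_positions"].round(1))
```

```text
[0.37890609 0.23904234 0.04368261] [-15.8  29.9 122.1  -0.9  25.8 -22. ]
```

apply_moves:
  plan:
    - [0,-0.003,0,0.1,0.06,0]
    - [0,-0.004,0,0.1,0.06,0]
    - [0,-0.004,0,0.1,0.06,0]
    - [0,-0.003,0,0.1,0.06,0]
    - [0,0,0,0,0,0]

```text
clock: 18.5
tcp_pos: [0.445, -0.0655, 0.0418]
ee_rot: [-179.9, -0.1, 97.0]
ft_force: [0.2, -0.6, -0.3]
finger_gap: 0.0139
```

```bash
python3 -c "from h import *; look('pics/w14.png')"
```

```text
18.55 board xy [-0.0898 -0.0463] z 0.0418 rot [-1.7991e+02 -3.0000e-02  9.6940e+01] F [1.1 0.4 0.3]
ring [234, 69, 98, 101, 5577] [-0.0892  0.0262]
```

View pics/w14.png

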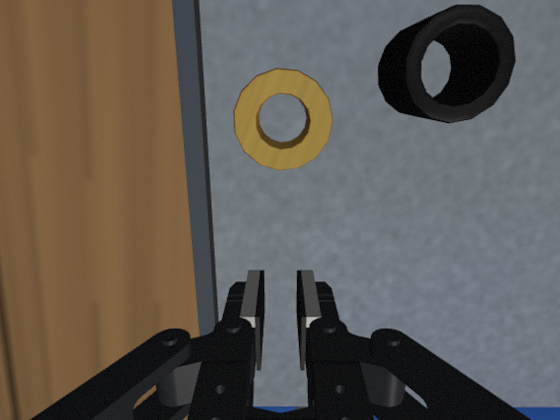

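Aligned: the ring is at (283,119) and the gap centre at column 281. I'll lower 3 mm and push the first stretch.

apply_moves:
  plan:
    - [0.003,0,0.002,0,0,0]
    - [0.005,0,0.001,0,0,0]
    - [0.005,0,0,0,0,0]
    - [0.005,0,0,0,0,0]
    - [0.004,0,0,0,0,0]
    - [0.004,0,0,0,0,0]
    - [0.004,0,0,0,0,0]
    - [0.004,0,0,0,0,0]
    - [0.004,0,0,0,0,0]
    - [0.004,0,0,0,0,0]
    - [0.004,0,0,0,0,0]
    - [0.004,0,0,0,0,0]

```text
clock: 19.55
tcp_pos: [0.4389, -0.0107, 0.0388]
ee_rot: [-180.0, 0.0, 97.0]
ft_force: [0.2, -0.6, 0.2]
finger_gap: 0.0139
```

```bash
python3 -c "from h import *; look('pics/w15.png')"
```

```text
19.6 board xy [-0.0899  0.0093] z 0.0388 rot [-179.97   -0.     96.96] F [ 0.1 -0.6 -0.7]
ring [235, 179, 91, 95, 5207] [-0.0897  0.0379]
```

View pics/w15.png

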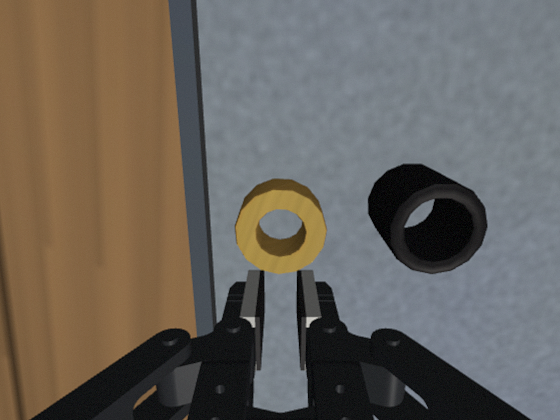

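Before passing the coupling, I'll check how high the finger linkage stands at its lateral offset.

Run:
```python
from h import *
im=ctrl.grab_frame("side"); cv2.imwrite("pics/s15.png",cv2.resize(im[100:260,140:300],None,fx=5,fy=3.75,interpolation=cv2.INTER_CUBIC))
# s5 points: intersect side ray with plane board y=-.021, tcp bx=.033
from scipy.optimize import brentq
for u,v in((410,257),(385,212),(362,205),(340,178),(318,150)):
    f=lambda z: bf(ray("side",(160+u/4,150+v/4),z)[0])[1]+.021
    z=brentq(f,0,.3); print((u,v),"lat",bf(ray("side",(160+u/4,150+v/4),z)[0])[0]-.033,"z",round(z,3))
```

```text
(410, 257) lat -0.008900000000000002 z 0.063
(385, 212) lat -0.023600000000000003 z 0.101
(362, 205) lat -0.0381 z 0.111
(340, 178) lat -0.0507 z 0.134
(318, 150) lat -0.0629 z 0.158
```

View pics/s15.png

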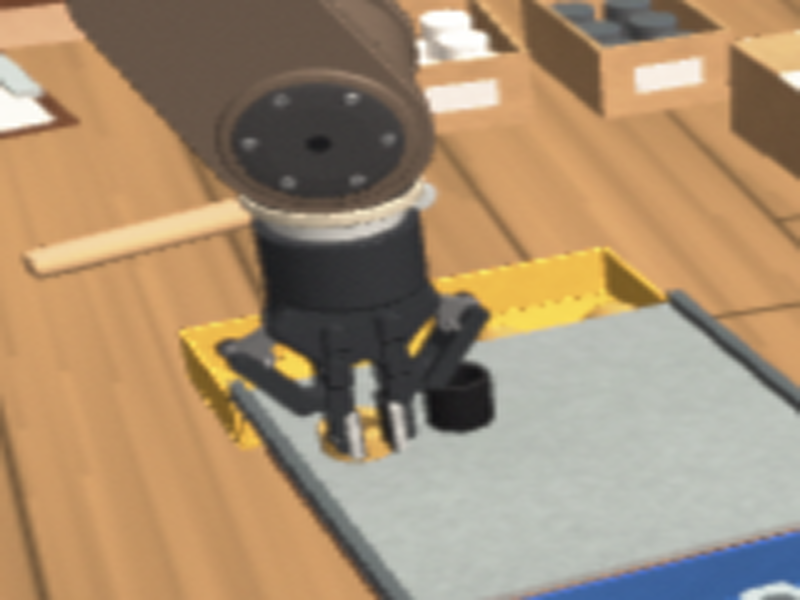

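At 38 mm lateral offset the linkage is at z≈0.111 and the coupling top is at 0.086, so there is about 25 mm of clearance. Continuing.

apply_moves:
  plan:
    - [0.004,0,0,0,0,0]
    - [0.004,0,0,0,0,0]
    - [0.004,0,0,0,0,0]
    - [0.004,0,0,0,0,0]
    - [0.004,0,0,0,0,0]
    - [0.004,0,0,0,0,0]
    - [0.004,0,0,0,0,0]
    - [0.004,0,0,0,0,0]
    - [0.004,0,0,0,0,0]
    - [0.004,0,0,0,0,0]
    - [0.004,0,0,0,0,0]
    - [0.004,0,0,0,0,0]
    - [0.004,0,0,0,0,0]
    - [0.004,0,0,0,0,0]

```text
clock: 20.82
tcp_pos: [0.4314, 0.0502, 0.0388]
ee_rot: [-180.0, 0.0, 96.9]
ft_force: [0.3, -1.2, 0.7]
finger_gap: 0.0142
```

```bash
python3 -c "from h import *; look('pics/w16.png')"
```

```text
20.87 board xy [-0.0902  0.0706] z 0.0388 rot [-1.7998e+02  1.0000e-02  9.6950e+01] F [-0.1 -0.3  0.6]
ring [235, 182, 92, 92, 4646] [-0.0899  0.0986]
```

View pics/w16.png

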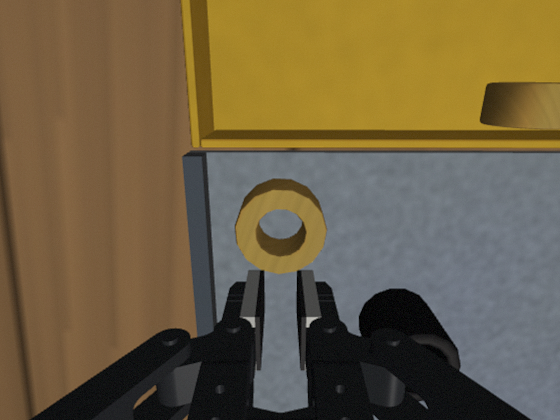

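apply_moves:
  plan:
    - [0.004,0,0,0,0,0]
    - [0.004,0,0,0,0,0]
    - [0.004,0,0,0,0,0]
    - [0.004,0,0,0,0,0]
    - [0.004,0,0,0,0,0]
    - [0.004,0,0,0,0,0]
    - [0.003,0,0,0,0,0]
    - [0.003,0,0,0,0,0]
    - [0.003,0,0,0,0,0]
    - [0.003,0,0,0,0,0]
    - [0.003,0,0,0,0,0]
    - [0.003,0,0,0,0,0]
    - [0.003,0,0,0,0,0]

```text
clock: 21.95
tcp_pos: [0.425, 0.1001, 0.0388]
ee_rot: [-180.0, -0.0, 96.9]
ft_force: [-0.6, -0.0, -0.0]
finger_gap: 0.014
```

```bash
python3 -c "from h import *; look('pics/w17.png')"
```

```text
22.0 board xy [-0.0905  0.1208] z 0.0388 rot [-179.97   -0.     96.95] F [-0.5  0.2 -0.1]
```

View pics/w17.png

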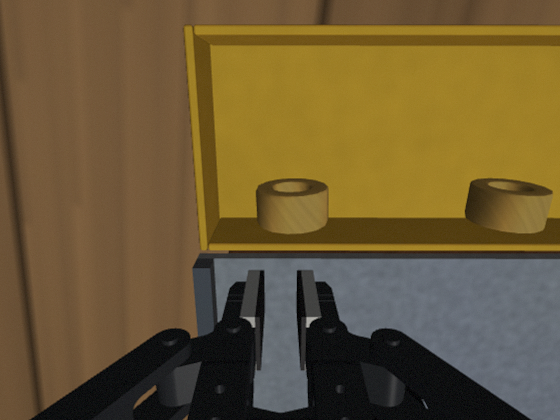

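The third bushing is in the tray. I'll lift clear, staying on the −x side away from the coupling, and check.

apply_moves:
  plan:
    - [0,0,-0.008,0,0,0]
    - [0,0,-0.012,0,0,0]
    - [0,0,-0.015,0,0,0]
    - [0,0,-0.015,0,0,0]
    - [0,0,-0.015,0,0,0]
    - [0,0,-0.015,0,0,0]
    - [0,0,-0.015,0,0,0]
    - [0,0,-0.015,0,0,0]
    - [0,0,-0.015,0,0,0]
    - [0,0,-0.015,0,0,0]
    - [-0.01,0.01,-0.01,0,0,0]
    - [-0.015,0.015,0,0,0,0]
    - [-0.015,0.015,0,0,0,0]
    - [-0.015,0.015,0,0,0,0]
    - [-0.01,0.01,0,0,0,0]
    - [0,0,0,0,0,0]
    - [0,0,0,0,0,0]

```text
clock: 23.42
tcp_pos: [0.4971, 0.0409, 0.2061]
ee_rot: [179.9, 0.0, 97.0]
ft_force: [0.4, 0.4, -0.2]
finger_gap: 0.014
```

Run:
```python
from h import *
look('pics/w18.png')
im=ctrl.grab_frame("side"); cv2.imwrite("pics/s18.png",cv2.resize(im[150:310,160:360],None,fx=3,fy=3,interpolation=cv2.INTER_CUBIC))
im=ctrl.grab_frame("scene"); cv2.imwrite("pics/c18.png",cv2.resize(im[120:300,180:450],None,fx=3,fy=3,interpolation=cv2.INTER_CUBIC)[:540,:800])
```

```text
23.47 board xy [-0.0259  0.0535] z 0.2061 rot [1.7988e+02 3.0000e-02 9.6980e+01] F [ 0.1  0.2 -0.6]
ring [468, 333, 92, 87, 3008] [ 0.2213 -0.1488]
```

View pics/w18.png

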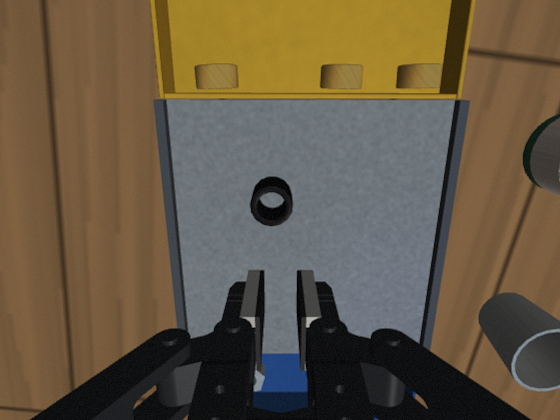

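View pics/c18.png

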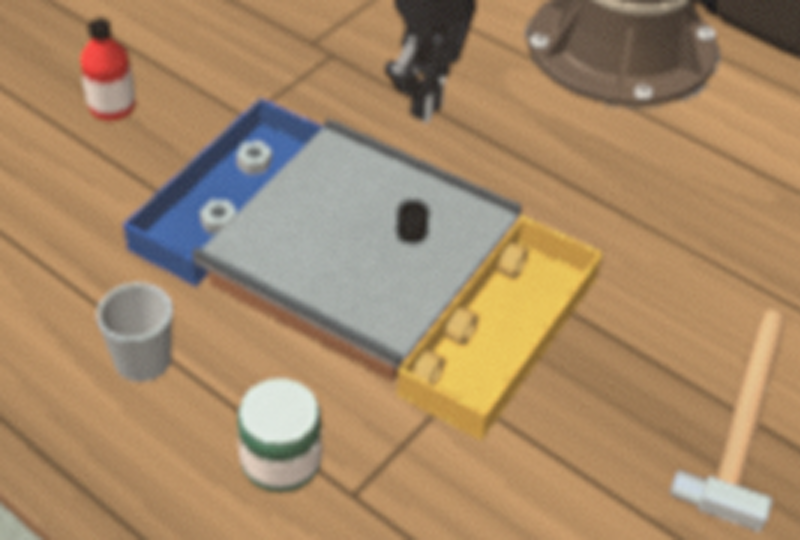

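View pics/s18.png

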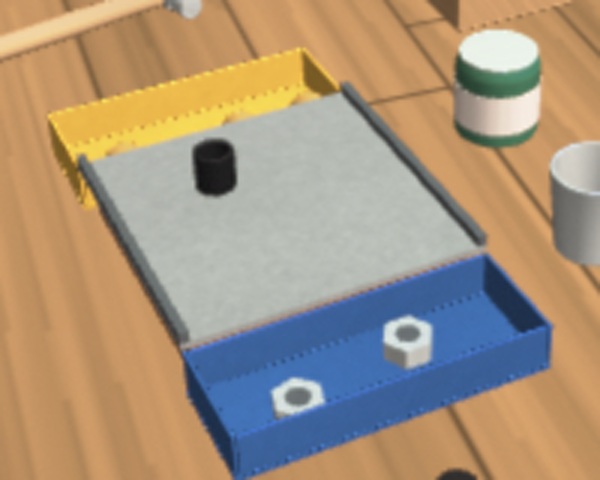

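All three bushings are in the yellow tray. The coupling appears in the side view at pixel (232,206), the same as at the start. The nuts, bottle, tin, cup and mallet are undisturbed.

```bash
python3 -c "
from workcell import ctrl
print(ctrl.finish_job())"
```

```text
the job is handed in; nothing more can be done
None
```

I swept the three brass bushings one row at a time, with two nearly closed fingertips, over the board's +y edge into the yellow tray. Nothing was gripped, the forces reported during the pushes stayed at about 3 N or less, and the job was handed in at about 24 s.

**Last checks:**
- **Bushings:** the final wrist and scene pictures show all three inside the yellow tray. They stand on edge against the wall next to the board rather than lying flat.
- **Coupling:** it still stands where it was, at side-view pixel (232,206) before and after.
- **Everything else:** the nuts, bottle, tin, cup and mallet look undisturbed, and the gripper was well clear of everything.

**What went wrong on the way:**
- **First pass:** it ran over the first bushing without touching it, because the real fingertips sat about 19 mm above the reported tool point. I measured this from the pictures, lowered the tool and repeated the pass.
- **Third row:** the arm drifted about 14 mm sideways while descending. I corrected that before touching the bushing.

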